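Turn up a dosing pump by three clicks

TASK

Two dosing-pump controllers stand on the bench. Turn up the one with the blue knob by exactly three clicks, clockwise seen from above, and let go of it; leave the orange knob as it is set.

Things in the scene. Friction and masses are not known exactly. Their poses are not given: they have to be found in the camera images.
- blue_knob (a joint): blue-capped knob's angle, rad: 0 at the start, grows clockwise seen from above (vertical axis, only turns, no end stop near). Click stops every 22.5 degrees (0.393 rad), 16 to the turn; three clicks = 67.5 degrees (1.178 rad), possible in one grasp. About 0.035 N m takes it over a stop; let go, it snaps into the nearest stop and stays.
- blue_grip (a point): point on the blue-capped knob's axis, 66 mm above the worktop, 9 mm below the knob's top; z up, turns with the knob, white pointer toward -x. Knob: black, round, knurled, 35 mm diameter, 30 mm high plus cap, gripped on any two opposite sides; blue ring and 16 ticks round it; on top of a white box 112 x 92 mm, 42 mm high (top 24 mm below this point), fixed to the worktop.
- orange_knob (a joint): angle of the orange-capped knob of the other controller, same make and same sense, 0 at the start; to be left as it is.
- orange_grip (a point): the same point on the axis of the orange-capped knob, 66 mm above the worktop. Its controller, alike but for the orange cap and ring, stands to the left or the right of the blue one, the knobs 0.2 m or more apart.
There are look-alikes about, which are no part of the job. Leave any purple look-alike of the part that bears blue_knob alone. What is shaped like the part that bears orange_knob but green is not meant.

How it is judged:
By the outcome, as a careful person would: the job done as asked, in the order asked, and still so for the second after the job is handed in, with the robot touching nothing.
It also fails if it takes over 35 s, if anything falls off the work surface, if the arm or the gripper's body presses on something with over 40 N, if the wrist force passes 120 N, or if a joint passes its speed limit or range.

ROBOT

A 6-joint arm with a two-finger parallel gripper is mounted at the origin on a cart in front of the work surface, level with it; the furniture and walls round the work are solid. World frame = base frame: x ahead of the robot, y to its left, z up, the work surface at z = 0. Lengths are in m, angles in rad, forces in N, time in s.
With the tool pointing down it reaches from about 0.375 to 0.975 m from the base axis. Payload 3.8 kg.
Tool frame: the origin (TCP) lies at the very end of the fingers, on their centre line; the grasp point (between the pads) lies 19 mm behind it; z points along the fingers, y is the line along which they close (so a half turn about z gives the same grasp; the last joint's range is limited). The gripper opens to 85 mm and grips with 20 to 120 N. Pads are 22 mm wide; open, the fingers measure 114 mm over their backs; the gripper's body (76 mm by 85 mm) begins 54 mm behind the grasp point. The pads swing forward as they close: fully open they stand 13 mm farther back than shut.
Start: joints at [1.184, 0.264, 1.604, -0, 1.274, -0.037], TCP at [0.231, 0.634, 0.231] pointing down, gripper open.
Joint ranges: [-2.63, 2.63], [-0.94, 2.18], [0.31, 2.57], [-1.31, 4.45], [0, 2.66], [-2.55, 2.55]. Speed limits (rad/s): [2.57, 2.57, 3.14, 3.14, 3.14, 3.14].

INTERFACE

Orientations are given as a rotation vector (axis times angle).
In Python, from workcell import monitor, viewer, job gives the robot as it stands. The module is installed in compiled form; this text tells all that it offers.
- The arm moves only by the tool step_arm, never from a script. Its argument "series" is one flat list of numbers, 4 for each row, row after row: the shift along the tool's x, y, z in m, then the turn about the tool's z in rad. A call has 1 to 8 rows; each row is the pose to reach, as a shift and turn from the pose commanded when the call began, along the tool's axes at that moment; what a row does not reach only later rows make up. A row lasts 1/8 s, in which the tool goes at most 62.5 mm and 10.7 degrees, less where a joint would pass 70% of its speed; a pose out of reach is approached as far as the arm can. A call with a gripper value outside its range is refused whole. "gripper" is the opening, from 0 (shut) to 1 (fully open), set as the call begins (left out, the last holds). The fingers move at their own pace and stop on an object; "newtons" is the grip in N (left out, the last holds). Time passes only in rows, so rows that repeat a pose let the fingers close. It gives the time, the measured TCP pose, the force, the opening and the grip force at its end, in the units of the state.
- monitor.read_state(): the state, without advancing time (a new reading comes with each control period).
- viewer.read_camera(name): name is "scene" or "side" or "wrist"; returns a dict with "image" (384x512x3 uint8, red, green, blue), "intrinsics" (3x3 intrinsics, pixels), "distortion" ([k1, k2, p1, p2, k3] as OpenCV has them; the pictures are not rectified), "T" (4x4, takes a point from camera to world coordinates); the wrist camera has in their place "hand_eye" (4x4, takes a point from camera to tool coordinates, whose origin is the TCP and whose axes are the flange's). Camera axes: x right, y up, looking along -z (the intrinsics and any distortion apply to the point x, -y, -z); pixel columns grow to the right and rows downward; lengths in m; the calibration is good to about 2 mm. A picture is of the moment at which its call begins: read the wrist's pose just before it. There is no depth.
- job.finish_job(): hands the job in; it is judged then, once.
Trained networks look in a picture, given as the dict that the camera call returned (one of the last four; its "shot" number tells which), for a name from the list of things; names that differ only in an ending like _2 or _b are one class to them, and where a whole thing is asked for, a point or a joint stands for the part that bears it (a point fixed in the world has none). Each returns a list of dicts, best first, with "score" (0 to 1); they miss things now and then, are a little off and sometimes report something else, mostly with a low value. They report only what shows in the picture. A call takes as long as a camera call. They do not tell look-alikes from the thing itself.
- viewer.boxes_of(picture, label): "extent" ([centre column, centre row, width, height] in pixels, round what is visible of it).
- viewer.spot_point(picture, label): "point" ([column, row] in pixels: a listed point, or the origin of a listed thing).
The state is a dict: "time": time; "q": joint angles; "joint_vel": joint speeds; "joint_torque": joint torques, N m; "tool_pos": TCP position; "tcp_rot": TCP orientation; "wrist_force": force on the tool from outside, world axes, zero at the start; "torque": the same for the moment, N m; "width": opening from 0.0 (shut) to 1.0 (fully open); "grip_force": force on a finger pad.
Only numpy, scipy, OpenCV 4.12 (cv2) and the standard library are available. Lean on these libraries where they do the work, as an engineer would, in place of code of your own. Each camera call takes 0.05 s, during which the arm holds its last target. There are 200 camera calls.

## Working session

There is one attempt and no reset: what is moved stays moved. The work goes in short steps, Python scripts to look and compute and a tool call to move; the robot and the scene stay as the last step left them, time stands still between calls to the robot, and variables do not carry over. Pictures are saved under pics/ and viewed, at most 10 in all, crops included, and the job is handed in when it is done.

Besides the shell and the picture viewer there is one more tool, called after "Emit:" by a JSON object that holds its "fn" and its "kwargs", one argument or row to a line. step_arm: Moves the arm, as the interface text tells. Its arguments: {"type":"object","properties":{"series":{"type":"array"},"gripper":{"type":"number"},"newtons":{"type":"number"}},"required":["series"]}

```bash
mkdir -p pics; cat > h.py <<'E'
import numpy as np, cv2
from scipy.spatial.transform import Rotation as R
from workcell import monitor, viewer, job
def world(p,uv,z,s):
    T=p["T"] if "T" in p else tcp(s)@np.array(p["hand_eye"])
    T=np.array(T)
    n=cv2.undistortPoints(np.array([[uv]],float),np.array(p["intrinsics"]),np.array(p["distortion"]))[0,0]
    d=T[:3,:3]@np.array([n[0],-n[1],-1]); o=T[:3,3]
    return o+d*(z-o[2])/d[2]
def tcp(s):
    T=np.eye(4);T[:3,:3]=R.from_rotvec(s["tcp_rot"]).as_matrix();T[:3,3]=s["tool_pos"];return T
def save(p,n): cv2.imwrite("pics/"+n,cv2.cvtColor(p["image"],cv2.COLOR_RGB2BGR))
E
python3 - <<'E'
from h import *
s=monitor.read_state(); print(s["time"],tcp(s).round(3))
for c in("scene","side"):
    p=viewer.read_camera(c); save(p,c+"0.png")
    for l in("blue_grip","orange_grip"):
        for d in viewer.spot_point(p,l): print(c,l,d["score"],np.round(d["point"]),world(p,d["point"],.066,s).round(3))
E
```

```text
0.0 [[-0.939  0.343 -0.001  0.231]
 [ 0.343  0.939 -0.002  0.633]
 [ 0.    -0.002 -1.     0.23 ]
 [ 0.     0.     0.     1.   ]]
scene blue_grip 0.71 [224. 170.] [0.461 0.147 0.066]
scene blue_grip 0.52 [223. 200.] [ 0.382 -0.009  0.066]
scene orange_grip 0.76 [324. 206.] [ 0.571 -0.161  0.066]
scene orange_grip 0.6 [296. 264.] [ 0.391 -0.295  0.066]
side blue_grip 0.67 [211. 190.] [ 0.38  -0.013  0.066]
side blue_grip 0.5 [244. 151.] [0.468 0.136 0.066]
side orange_grip 0.87 [220. 295.] [ 0.395 -0.299  0.066]
side orange_grip 0.61 [305. 237.] [ 0.571 -0.175  0.066]
```

View pics/scene0.png

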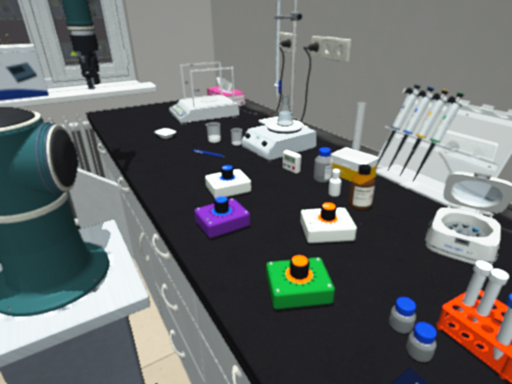

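View pics/side0.png

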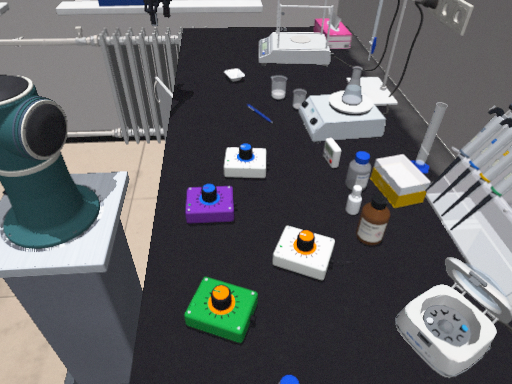

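The white box with the blue knob is at scene (224,170) / side (244,151), about (0.465, 0.142). The purple one at scene (223,200) and the green one at (296,264) are look-alikes. I'll move above the blue knob.

Emit:
{"fn": "step_arm", "kwargs": {
  "series": [-0.043,-0.042,0,0,-0.086,-0.084,0,0,-0.129,-0.127,0,0,-0.172,-0.169,0,0,-0.215,-0.211,0,0,-0.258,-0.253,0,0,-0.301,-0.295,0,0,-0.344,-0.338,0,0],
  "gripper": 1,
  "newtons": 40
}}

```text
time: 1.3
tool_pos: [0.4393, 0.197, 0.2317]
tcp_rot: [0.546, 3.093, 0.001]
wrist_force: [1.0, -0.6, -0.2]
width: 1.004
grip_force: 0.0
```

Emit:
{"fn": "step_arm", "kwargs": {
  "series": [-0.044,-0.043,0,0,-0.044,-0.043,0,0,-0.044,-0.043,0,0,-0.044,-0.043,0,0]
}}

```text
time: 1.8
tool_pos: [0.4647, 0.1445, 0.2312]
tcp_rot: [-0.544, -3.094, -0.0]
wrist_force: [-0.6, -0.6, 0.1]
width: 1.001
grip_force: 0.0
```

```bash
cat > look.py <<'E'
from h import *
import sys
s=monitor.read_state(); T=tcp(s); print(s["time"],np.round(s["q"],3),T.round(3),s["width"])
p=viewer.read_camera("wrist"); save(p,sys.argv[1])
for d in viewer.spot_point(p,"blue_grip"):
    w=world(p,d["point"],.066,s); print(d["score"],np.round(d["point"]),w.round(4),"tool",(T[:3,:3].T@(w-T[:3,3])).round(4))
E
python3 look.py w1.png
```

```text
1.8 [ 0.25  -0.098  1.994  0.     1.245 -0.973] [[-0.94   0.341 -0.     0.465]
 [ 0.341  0.94   0.     0.144]
 [ 0.     0.    -1.     0.231]
 [ 0.     0.     0.     1.   ]] 1.0012869351977007
0.79 [262. 181.] [0.4701 0.1514 0.066 ] tool [-0.0028  0.0083  0.1652]
0.64 [100. 154.] [ 0.3755 -0.0151  0.066 ] tool [ 0.0294 -0.1805  0.1652]
```

View pics/w1.png

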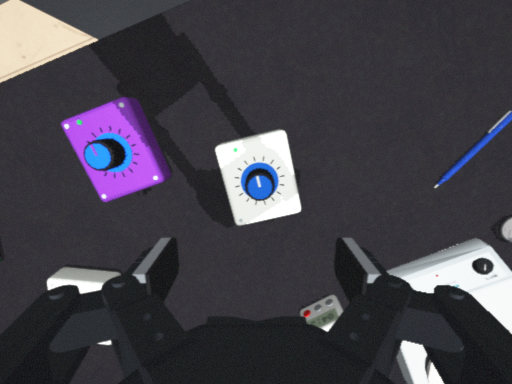

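The wrist view shows the blue knob at (260,182) on its white box, matching the network's point, with the purple one to the left at (100,154). I'll correct and go partway down.

Emit:
{"fn": "step_arm", "kwargs": {
  "series": [-0.002,0.004,0.04,0,-0.003,0.008,0.08,0,-0.003,0.008,0.1,0,-0.003,0.008,0.1,0,-0.003,0.008,0.1,0]
}}

```text
time: 2.52
tool_pos: [0.4714, 0.1505, 0.1323]
tcp_rot: [0.544, 3.093, 0.001]
wrist_force: [0.3, 0.6, 0.2]
width: 1.002
grip_force: 0.0
```

```bash
python3 look.py w2.png
```

```text
2.525 [ 0.259  0.007  2.086  0.     1.047 -0.963] [[-0.94   0.342  0.001  0.471]
 [ 0.342  0.94   0.     0.151]
 [-0.001  0.001 -1.     0.132]
 [ 0.     0.     0.     1.   ]] 1.0020860583327873
0.87 [ 19. 165.] [ 0.376  -0.0155  0.066 ] tool [ 0.033  -0.1887  0.0661]
0.74 [252. 208.] [0.4731 0.1476 0.066 ] tool [-0.0026 -0.0022  0.0663]
```

View pics/w2.png

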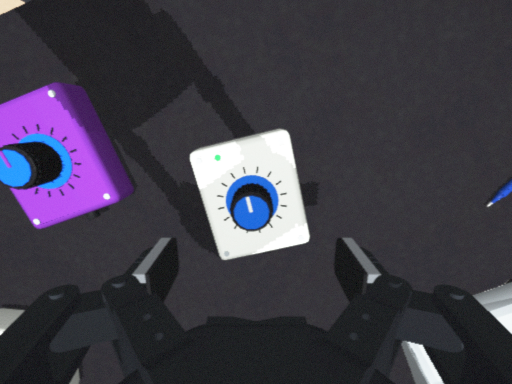

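The knob cap is at (251,211), 2 mm off the finger centre line. I'll correct, descend and close gently.

Emit:
{"fn": "step_arm", "kwargs": {
  "series": [-0.001,-0.001,0.03,0,-0.002,-0.002,0.06,0,-0.002,-0.002,0.082,0,-0.002,-0.002,0.082,0,-0.002,-0.002,0.082,0]
}}

```text
time: 3.25
tool_pos: [0.4733, 0.1475, 0.0508]
tcp_rot: [0.546, 3.091, 0.002]
wrist_force: [0.7, 0.4, 0.8]
width: 0.998
grip_force: 0.0
```

Emit:
{"fn": "step_arm", "kwargs": {
  "series": [0,0,0,0,0,0,0,0,0,0,0,0,0,0,0,0,0,0,0,0,0,0,0,0,0,0,0,0,0,0,0,0],
  "gripper": 0,
  "newtons": 30
}}

```text
time: 4.25
tool_pos: [0.472, 0.1462, 0.0503]
tcp_rot: [-0.546, -3.094, 0.003]
wrist_force: [-1.7, -4.8, 8.0]
width: 0.402
grip_force: 29.6
```

```bash
python3 -c "
from h import *
s=monitor.read_state();T=tcp(s);print(s['time'],np.round(s['q'],3),T.round(4),'F tool',(T[:3,:3].T@s['wrist_force']).round(2),np.round(s['torque'],3),s['width'],s['grip_force'])"
```

```text
4.25 [ 2.510e-01  1.150e-01  2.148e+00 -2.000e-03  8.790e-01 -9.690e-01] [[-9.397e-01  3.421e-01 -3.000e-04  4.720e-01]
 [ 3.421e-01  9.397e-01 -1.800e-03  1.462e-01]
 [-3.000e-04 -1.800e-03 -1.000e+00  5.030e-02]
 [ 0.000e+00  0.000e+00  0.000e+00  1.000e+00]] F tool [-0.03 -5.06 -7.98] [-0.886  0.455 -0.015] 0.4021244102185074 29.644871950149536
```

Gripped at knob width with only 5 N sideways, so I'll ease that off and turn 1.178 rad clockwise (positive about tool z, which points down).

Emit:
{"fn": "step_arm", "kwargs": {
  "series": [0,-0.0015,0,0.15,0,-0.0015,0,0.3,0,-0.0015,0,0.45,0,-0.0015,0,0.6,0,-0.0015,0,0.75,0,-0.0015,0,0.9,0,-0.0015,0,1.05,0,-0.0015,0,1.178]
}}

```text
time: 5.25
tool_pos: [0.4726, 0.1466, 0.0503]
tcp_rot: [2.178, 2.263, 0.004]
wrist_force: [0.1, 1.8, 3.0]
width: 0.403
grip_force: 29.5
```

Emit:
{"fn": "step_arm", "kwargs": {
  "series": [0,0,0,0,0,0,0,0,0,0,0,0]
}}

```text
time: 5.62
tool_pos: [0.4726, 0.1465, 0.0503]
tcp_rot: [2.171, 2.27, 0.004]
wrist_force: [0.1, 3.7, 5.6]
width: 0.4
grip_force: 29.7
```

```bash
python3 look.py w3.png; python3 -c "
from h import *
s=monitor.read_state();print(np.round(s['torque'],3),s['wrist_force'])"
```

```text
5.625 [2.500e-01 1.140e-01 2.149e+00 1.000e-03 8.760e-01 2.040e-01] [[-0.045  0.999  0.002  0.473]
 [ 0.999  0.045  0.001  0.146]
 [ 0.001  0.002 -1.     0.05 ]
 [ 0.     0.     0.     1.   ]] 0.39962372948775216
0.57 [256. 253.] [0.4736 0.1479 0.066 ] tool [ 0.0014  0.0011 -0.0157]
[ 0.604  0.103 -0.003] [0.36632004 4.3612222  5.64371002]
```

View pics/w3.png

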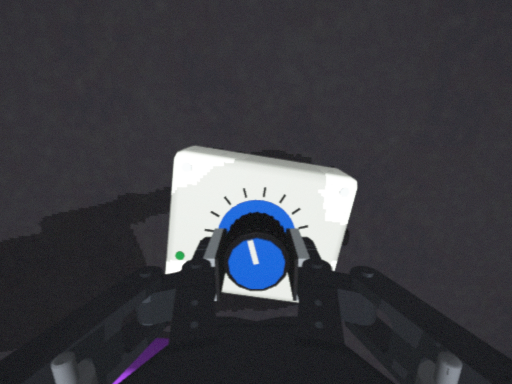

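The pointer keeps its angle to the fingers (about 15° left, as before) while the box has turned under it, so there was no slip. I'll release and rise.

Emit:
{"fn": "step_arm", "kwargs": {
  "series": [0,0,0,0,0,0,0,0,0,0,0,0,0,0,0,0,0,0,0,0,0,0,0,0,0,0,0,0],
  "gripper": 1
}}

```text
time: 6.6
tool_pos: [0.4715, 0.1457, 0.0493]
tcp_rot: [-2.173, -2.269, 0.0]
wrist_force: [-0.5, 0.2, 0.4]
width: 0.997
grip_force: 0.0
```

Emit:
{"fn": "step_arm", "kwargs": {
  "series": [0,0,-0.03,0,0,0,-0.08,0,0,0,-0.13,0,0,0,-0.16,0,0,0,-0.16,0,0,0,-0.16,0]
}}

```text
time: 7.35
tool_pos: [0.4708, 0.1456, 0.2082]
tcp_rot: [-2.173, -2.268, 0.002]
wrist_force: [-0.4, -1.0, 0.3]
width: 0.999
grip_force: 0.0
```

```bash
python3 look.py w4.png; python3 -c "
import cv2
a=cv2.imread('pics/w1.png')[121:241,200:320];b=cv2.imread('pics/w4.png')[121:241,200:320]
cv2.imwrite('pics/c.png',cv2.resize(cv2.hconcat([a,b]),None,fx=3.3,fy=3.3,interpolation=2))"
```

```text
7.35 [ 0.249 -0.067  2.009 -0.     1.201  0.206] [[-0.043  0.999 -0.001  0.471]
 [ 0.999  0.043 -0.     0.146]
 [-0.    -0.001 -1.     0.208]
 [ 0.     0.     0.     1.   ]] 0.9988205592762036
0.96 [175. 301.] [ 0.3753 -0.0113  0.066 ] tool [-0.1525 -0.1019  0.1424]
0.72 [261. 180.] [0.4768 0.1503 0.066 ] tool [0.0045 0.0065 0.1422]
```

View pics/c.png

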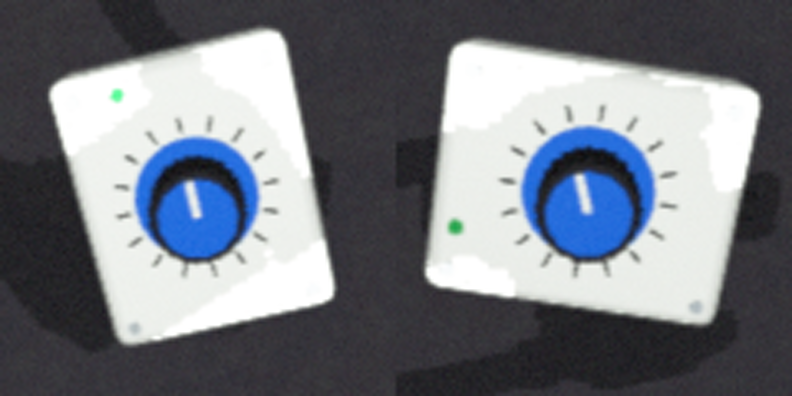

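Against the box the pointer has turned about 63–67°, from (190,182) in the left crop to (577,175) in the right one, with the tool turned 67°. That puts it in the third stop, and the gripper is clear.

```bash
python3 -c "
from workcell import job;print(job.finish_job())"
```

```text
the job is handed in; nothing more can be done
None
```

I turned the blue knob three clicks clockwise and released it (the pictures put the turn at about 63–67°, nearest the third stop at 67.5°). The orange knob and the look-alikes were not touched, and the job was handed in after about 7.5 s on the robot's clock.

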